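Hang the full parts box on the slat board

ROBOT

A 7-joint arm with a two-finger parallel gripper is mounted at the origin on the work surface. World frame = base frame: x ahead of the robot, y to its left, z up, the work surface at z = 0. Lengths are in m, angles in rad, forces in N, time in s.
With the tool pointing down it reaches from about 0.4 to 0.875 m from the base axis. Payload 19.3 kg.
Tool frame: the origin (TCP) lies midway between the tips of the shut fingers; the grasp point (between the pads) lies 19 mm behind it (bot.pinch_z is the distance from the TCP to the grasp point, in m); z points along the fingers, y is the line along which they close (so a half turn about z gives the same grasp; the last joint's range is limited). The gripper opens to 85 mm and grips with 20 to 120 N. Pads are 22 mm wide; open, the fingers measure 114 mm over their backs; the gripper's body (76 mm by 85 mm) begins 54 mm behind the grasp point. The pads swing forward as they close: fully open they stand 13 mm farther back than shut.
Start: joints at [-1.202, 0.521, -0.036, 1.599, 0.021, 1.021, -0.113], TCP at [0.266, 0.566, 0.231] pointing down, gripper open.
Joint ranges: [-2.91, 2.91], [-0.3, 2.13], [-1.5, 1.42], [0.17, 2.43], [-1.26, 4.41], [0.16, 1.93], [-2.52, 2.52]. Speed limits (rad/s): [1.89, 1.89, 2.39, 2.39, 3.01, 3.01, 3.01].

INTERFACE

Orientations are given as [roll, pitch, yaw] about the fixed x, y, z axes, in that order (R = Rz(yaw) Ry(pitch) Rx(roll)).
In Python, from workcell import observe, viewer, bot gives the robot as it stands. The module is installed in compiled form; this text tells all that it offers.
- The arm moves only by the tool play_rows, never from a script. Its argument "motion" is a list of rows, each a list of 7 numbers: the shift along the tool's x, y, z in cm, then the turn, a rotation vector about the tool's x, y, z in rad, then the opening, from -1 (shut) to 1 (fully open), so that 0 is half open. A call has exactly 5 rows; each row is the pose to reach, as a shift and turn from the pose commanded when the call began, along the tool's axes at that moment; what a row does not reach only later rows make up. A row lasts 1/10 s, in which the tool goes at most 50 mm and 8.59 degrees, less where a joint would pass 70% of its speed; a pose out of reach is approached as far as the arm can. A call with a gripper value outside its range is refused whole. The fingers move at their own pace and stop on an object; "squeeze" is the grip in N (left out, the last holds). Time passes only in rows, so rows that repeat a pose let the fingers close, or fill a call up. It gives the time, the measured TCP pose, the force, the opening and the grip force at its end, in the units of the state.
- observe(): the state, without advancing time (a new reading comes with each control period).
- viewer.grab_frame(name): name is "scene" or "top"; returns (picture, depth): 420x560x3 uint8, red, green, blue; 420x560 float32, m along the optical axis (not along the pixel's ray), 0 where there is no reading.
- viewer.camera_info(name): a dict with "fx", "fy", "cx", "cy" (pixels), "R" (3x3) and "t" (3): a world point X has camera coordinates R X + t. Camera axes: x right, y down, z forward; pixel columns grow to the right and rows downward; lengths in m; the calibration is good to about 2 mm. A picture is of the moment at which its call begins. camera_info takes no time and is no camera call.
- bot.job_done(): hands the job in; it is judged then, once.
The state is a dict: "clock": time; "qpos": joint angles; "qd": joint speeds; "joint_efforts": joint torques, N m; "position": TCP position; "tool_rot": TCP orientation; "force": force on the tool from outside, world axes, zero at the start; "moment": the same for the moment, N m; "grip_width": finger opening in m; "finger_force": force on a finger pad.
Only numpy, scipy, OpenCV 4.12 (cv2) and the standard library are available. Lean on these libraries where they do the work, as an engineer would, in place of code of your own. Each camera call takes 0.05 s, during which the arm holds its last target. There are 200 camera calls.

TASK

Of the two identical closed red boxes standing on the bench one is full of screws and one is empty: lift them to feel which is the heavy one. Hang the heavy one by its hook in the top groove of the slat board, in the free stretch between the bin and the tool arm that hang there already (tip its front up, slip the tongue up behind the upper edge of the groove, then swing the front down until it hangs level with its back against the board). Leave the empty one standing upright on the bench, and do not disturb the other things.

Things in the scene. Friction and masses are not known exactly. Their poses are not given: they have to be found in the camera images.
- slatboard: Fixed upright slat board, grey slats, dark grooves, 430 mm wide, top edge 255 mm above the bench, between two black posts (20 mm wide, 267 mm high; their flat feet reach 75 mm in front). Two level T-grooves 100 mm apart run its whole width; the lower is not used. Origin on the bench under the middle of its front face; x points into the board (front face: x = 0, it looks to -x), y along it, z up.
- top_groove (a point): Middle of the mouth of the top groove, on the front face, half-way along; axes as the board's. The mouth is 20 mm high (185 to 205 mm above the bench) between front lips 5 mm thick; behind them a slot from 5 to 22 mm deep reaches 14 mm above and 10 mm below the mouth.
- hung_bin: Red open bin, 80 mm wide along the board, standing out 110 mm, fixed in the top groove; its rim 189 mm, the tools in it up to 220 mm above the bench. Origin on the bench under the middle of its back; axes as the board's. It hangs on the +y side of the free stretch.
- hung_arm: Black plate, 60 mm wide along the board, with two rods standing out 120 mm, side cutters and a spanner on them, fixed in the top groove, top 191 mm above the bench. Origin on the bench under the middle of its back; axes as the board's. It hangs on the -y side; 170 to 260 mm are free between bin and plate.
- box_p_mid (a point): Centre, half-way up, of one of the two closed red boxes: 110 mm long (x), 54 mm wide (y), 56 mm high; smooth sides to grip across the width. The front looks to the box's -x, with a pull standing out 10 mm; the hook is at the back (+x). Empty: 0.10 to 0.16 kg, full: 0.60 to 0.80 kg, centre of mass near its centre. Hung, its centre is 55 mm before the board, 161 mm above the bench, x as the board's.
- box_q_mid (a point): Centre of the other closed box, the same in every outward respect.
- box_p_tongue (a point): Middle of the top edge of the first box's tongue: 63.5 mm behind, 50 mm above its centre. Hook: a web 4 mm thick runs 10 mm out at the top of the back, flush with the box's top, then a tongue 3 mm thick, 46 mm wide rises 22 mm above that top, 7 mm off the back plane. Taller than the groove's mouth, it enters with the front tipped up 35 to 50 degrees. Hung, the web rests on the mouth's lower edge.
- box_q_tongue (a point): The same point on the other box.
- spanner: Bystander: steel spanner lying on the bench.
- driver: Bystander: screwdriver lying on the bench.
- scraper: Bystander: print scraper lying on the bench.
- cleaner: Bystander: white bottle, 64 mm across, 170 mm tall; origin under its foot.
- gearwheel: Bystander: printed grey gear wheel lying flat, about 105 mm across, 26 mm high.
- mug: Bystander: white mug, 82 mm across, 95 mm tall.
Mind the look-alikes: they are no part of the job. What is shaped like the part that bears box_q_mid but orange is not meant.

How it is judged:
By the outcome, as a careful person would: the job done as asked, in the order asked, and still so for the second after the job is handed in, with the robot touching nothing.
It also fails if it takes over 58 s, if anything falls off the work surface, if the arm or the gripper's body presses on something with over 40 N, if the wrist force passes 120 N, or if a joint passes its speed limit or range.

## Working session

There is one attempt and no reset: what is moved stays moved. The work goes in short steps, Python scripts to look and compute and a tool call to move; the robot and the scene stay as the last step left them, time stands still between calls to the robot, and variables do not carry over. Pictures are saved under pics/ and viewed, at most 10 in all, crops included, and the job is handed in when it is done.

Besides the shell and the picture viewer there is one more tool, called after "Call:" as name(argument=value, ...) on one line, values as JSON. play_rows: Moves the arm, as the interface text tells. Its arguments: {"type":"object","properties":{"motion":{"type":"array"},"squeeze":{"type":"number"}},"required":["motion"]}

```bash
mkdir -p pics; python3 - <<'E'
from workcell import observe, viewer, bot
import cv2, numpy as np
for n in("scene","top"):
    p,d=viewer.grab_frame(n); np.savez(f"pics/{n}0.npz",p=p,d=d)
    cv2.imwrite(f"pics/{n}0.png",p[:,:,::-1]); print(n,viewer.camera_info(n))
print(observe(), bot.pinch_z)
E
```

```text
scene {'fx': 514.9544823012076, 'fy': 514.9544823012076, 'cx': 272.0673343136604, 'cy': 219.28652707666905, 'R': array([[ 0.23122268,  0.9728775 ,  0.00674172],
       [ 0.83120256, -0.19394028, -0.52104651],
       [-0.50560694,  0.1260815 , -0.85350166]]), 't': array([-0.14938547, -0.30747105,  1.7509083 ])}
top {'fx': 531.3998677038599, 'fy': 531.3998677038599, 'cx': 282.37541712454544, 'cy': 200.39388223423484, 'R': array([[ 0.01004231, -0.99993755, -0.00490289],
       [-0.97817715, -0.00880594, -0.20758591],
       [ 0.20752978,  0.00688053, -0.9782045 ]]), 't': array([0.05712424, 0.46261655, 1.5894642 ])}
{'clock': 0.1, 'qpos': array([-1.20219008,  0.52194963, -0.03629742,  1.59995243,  0.0211782 ,
        1.02109261, -0.11279202]), 'qd': array([-0.00189282, -0.00065797,  0.00082433, -0.00172893, -0.00081829,
       -0.00083929,  0.00142   ]), 'joint_efforts': array([ 3.96085568e-03, -9.28477693e+01,  1.98385611e+00, -3.70532191e+01,
        1.81341113e-02,  5.47249481e-03, -4.31059664e-05]), 'position': array([0.26544963, 0.56549419, 0.23078608]), 'tool_rot': array([-3.14057703e+00,  6.74644598e-05,  2.70274604e+00]), 'force': array([ 0.40652448,  0.1278031 , -0.60640149]), 'moment': array([-0.01547487,  0.03150841,  0.03043219]), 'finger_force': 0.0, 'grip_width': 0.08547089267845238} 0.0187
```

View pics/scene0.png

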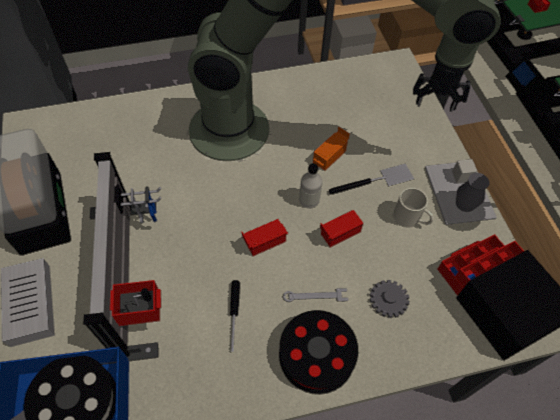

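View pics/top0.png

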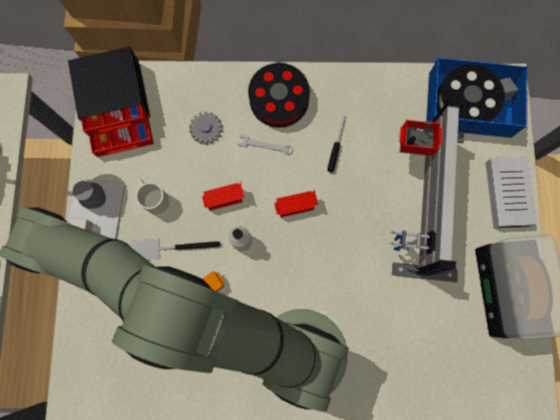

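Top view: two red boxes at (224,196) and (296,204). The orange one at (213,282) is the look-alike (wrong colour), and the open red bin at (420,137) hangs on the board. The board runs vertically near column 437, facing left. Next I'll measure and take an enlarged crop.

```bash
cat > h.py <<'E'
import numpy as np, cv2
from workcell import observe, viewer, bot
def cloud(n,d):
    c=viewer.camera_info(n); v,u=np.mgrid[:d.shape[0],:d.shape[1]]
    P=np.stack([(u-c['cx'])/c['fx']*d,(v-c['cy'])/c['fy']*d,d],-1)
    return (P-c['t'])@c['R']
def red(p):
    h=cv2.cvtColor(p,cv2.COLOR_RGB2HSV); return ((h[...,0]<6)|(h[...,0]>174))&(h[...,1]>150)&(h[...,2]>60)
E
python3 - <<'E'
from h import *
for n in("scene","top"):
    z=np.load(f"pics/{n}0.npz");p,d=z['p'],z['d'];X=cloud(n,d)
    k,l,s,c=cv2.connectedComponentsWithStats(red(p).astype(np.uint8))
    for i in range(1,k):
        if not 300<s[i,4]<2500: continue
        Q=X[(l==i)&(d>0)]; T=Q[(Q[:,2]>.05)&(Q[:,2]<.062)]
        H=Q[(Q[:,2]>.068)]
        print(n,c[i].round(),s[i,4],"zmax",Q[:,2].max().round(3),len(T),len(H))
        if len(T)>50: 
            r=cv2.minAreaRect(T[:,:2].astype(np.float32)*1000); print(' top rect',r, 'z',np.median(T[:,2]))
        if len(H): print(' high',H.mean(0).round(4))
    b=X[(d>0)]
    # board top edge & front face
    m=(b[:,2]>.24)&(b[:,2]<.262)&(b[:,1]<-.15)&(b[:,0]>.1); B=b[m]
    print('boardtop',len(B),cv2.minAreaRect(B[:,:2].astype(np.float32)))
    m=(b[:,2]>.06)&(b[:,2]<.25)&(b[:,1]<-.1)&(b[:,1]>-.5)&(b[:,0]>.1); B=b[m]; print('faceish',B.min(0),B.max(0))
z=np.load("pics/scene0.npz")['p'][195:265,225:375];z2=np.load("pics/top0.npz")['p'][170:230,190:340]
a=cv2.resize(z,None,fx=5,fy=5,interpolation=2)[:300];a2=cv2.resize(z2,None,fx=5,fy=5,interpolation=2)
cv2.imwrite('pics/crop.png',np.vstack([a,a2])[:,:,::-1])
E
```

```text
scene [341. 228.] 894 zmax 0.084 604 31
 top rect ((481.1697082519531, 244.6102294921875), (57.7025032043457, 118.98284149169922), 14.824732780456543) z 0.05579884806367439
 high [0.497  0.1895 0.0745]
scene [265. 236.] 957 zmax 0.084 652 24
 top rect ((457.9291687011719, 20.093280792236328), (58.96258544921875, 120.51829528808594), 13.308513641357422) z 0.056037785397659044
 high [ 0.477  -0.0359  0.0766]
scene [476. 259.] 1824 zmax 0.112 267 547
 top rect ((675.2474975585938, 584.010498046875), (90.10022735595703, 192.78753662109375), 14.45837116241455) z 0.05699732692833523
 high [0.6947 0.5852 0.0915]
scene [134. 303.] 1309 zmax 0.213 0 1302
 high [ 0.6374 -0.3408  0.166 ]
boardtop 2242 ((0.4765968918800354, -0.38969874382019043), (0.04124050214886665, 0.47133874893188477), 84.00292205810547)
faceish [ 0.24337139 -0.49999565  0.06019038] [ 0.88216662 -0.23697197  0.24993065]
top [116. 131.] 2031 zmax 0.122 289 648
 top rect ((683.9906005859375, 583.0812377929688), (132.1627197265625, 187.8566436767578), 14.31214714050293) z 0.057753260345849045
 high [0.6954 0.5886 0.092 ]
top [421. 138.] 791 zmax 0.221 0 790
 high [ 0.6274 -0.3419  0.1669]
top [223. 196.] 754 zmax 0.086 556 11
 top rect ((476.80364990234375, 244.1649932861328), (54.75547409057617, 116.59048461914062), 15.468743324279785) z 0.057125221410756245
 high [0.4868 0.1888 0.0789]
top [296. 203.] 749 zmax 0.084 546 10
 top rect ((454.8744201660156, 17.972816467285156), (54.08565902709961, 117.77645874023438), 13.029532432556152) z 0.05693587445118457
 high [ 0.4656 -0.0293  0.0752]
boardtop 1718 ((0.39630886912345886, -0.4224281907081604), (0.583420991897583, 0.26671507954597473), 25.305908203125)
faceish [ 0.23875159 -0.49998255  0.06003334] [ 0.91288869 -0.24070109  0.2498747 ]
```

View pics/crop.png

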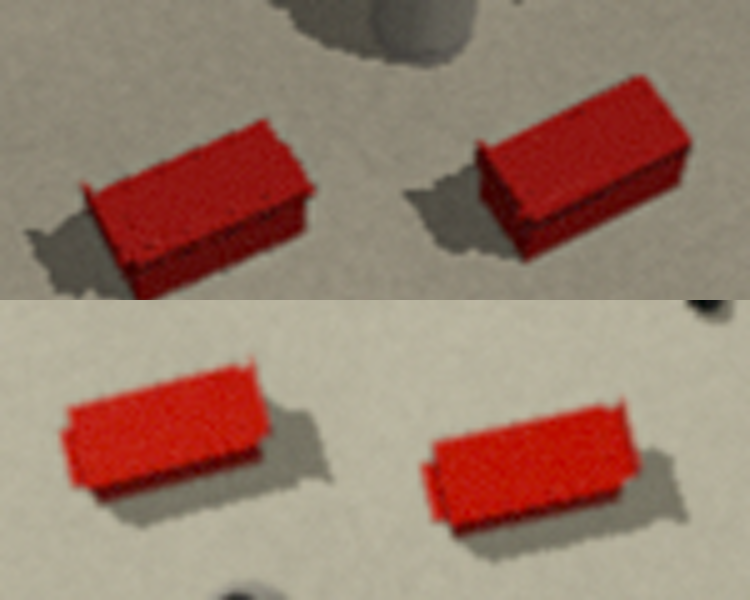

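Both red boxes have their tongues toward the board (right in the top view), at crop pixels (90,195) and (480,150) in the scene half, so they are the two meant. Now I'll measure the board, bin, arm and bottle.

```bash
python3 - <<'E'
from h import *
np.set_printoptions(precision=4,suppress=True)
S={}
for n in("scene","top"):
    z=np.load(f"pics/{n}0.npz");S[n]=(z['p'],z['d'],cloud(n,z['d']))
for n in S:
    p,d,X=S[n]; q=X[d>0]
    # front face slat above groove
    m=(q[:,2]>.212)&(q[:,2]<.248)&(q[:,1]<-.3)&(q[:,1]>-.48)&(q[:,0]>.28)&(q[:,0]<.67); f=q[m]
    print(n,'slat pts',len(f))
    if len(f)>50:
        # front edge: max y per x-bin
        a=[];
        for x in np.arange(.29,.67,.01):
            g=f[(abs(f[:,0]-x)<.005)]
            if len(g)>3: a.append((x,np.percentile(g[:,1],85),np.median(g[:,1])))
        a=np.array(a); print('p85 fit',np.polyfit(a[:,0],a[:,1],1),'med fit',np.polyfit(a[:,0],a[:,2],1))
    m=(q[:,2]>.25)&(q[:,2]<.275)&(q[:,1]<-.3)&(q[:,1]>-.5)&(q[:,0]>.15)&(q[:,0]<.8); f=q[m]
    print('top x rng',np.percentile(f[:,0],[0.2,50,99.8]),'z',np.median(f[:,2]),np.polyfit(f[:,0],f[:,1],1))
    # things before board
    m=(q[:,2]>.13)&(q[:,2]<.23)&(q[:,1]<-.2)&(q[:,1]>-.345)&(q[:,0]>.2)&(q[:,0]<.8)
    f=q[m]; h=np.histogram(f[:,0],np.arange(.22,.8,.02)); print('front x hist',list(zip(h[1].round(2),h[0])))
    # bottle
    m=(q[:,2]>.06)&(q[:,2]<.2)&(abs(q[:,0]-.38)<.12)&(abs(q[:,1]-.13)<.06); f=q[m]
    if len(f): print('bottle',f.min(0),f.max(0), f[f[:,2]>.15].mean(0))
    m=(q[:,2]>.06)&(q[:,2]<.2)&(abs(q[:,0]-.47)<.15)&(abs(q[:,1]-.4)<.1); f=q[m]
    if len(f): print('mug',f.min(0),f.max(0), np.median(f,0))
p,d,X=S['scene']
a=cv2.resize(p[140:370,70:190],None,fx=2.6,fy=2.6,interpolation=2)
p2=S['top'][0][90:290,380:480]; b=cv2.resize(p2,(300,598))
cv2.imwrite('pics/board.png',np.hstack([a,b])[:,:,::-1])
E
```

```text
scene slat pts 595
p85 fit [-0.0865 -0.3286] med fit [-0.0917 -0.3271]
top x rng [0.2396 0.5104 0.7119] z 0.25796741875667883 [-0.1047 -0.3359]
front x hist [(np.float64(0.22), np.int64(0)), (np.float64(0.24), np.int64(1)), (np.float64(0.26), np.int64(0)), (np.float64(0.28), np.int64(3)), (np.float64(0.3), np.int64(105)), (np.float64(0.32), np.int64(85)), (np.float64(0.34), np.int64(147)), (np.float64(0.36), np.int64(0)), (np.float64(0.38), np.int64(0)), (np.float64(0.4), np.int64(0)), (np.float64(0.42), np.int64(0)), (np.float64(0.44), np.int64(0)), (np.float64(0.46), np.int64(0)), (np.float64(0.48), np.int64(0)), (np.float64(0.5), np.int64(0)), (np.float64(0.52), np.int64(0)), (np.float64(0.54), np.int64(0)), (np.float64(0.56), np.int64(0)), (np.float64(0.58), np.int64(196)), (np.float64(0.6), np.int64(139)), (np.float64(0.62), np.int64(276)), (np.float64(0.64), np.int64(164)), (np.float64(0.66), np.int64(282)), (np.float64(0.68), np.int64(0)), (np.float64(0.7), np.int64(0)), (np.float64(0.72), np.int64(0)), (np.float64(0.74), np.int64(0)), (np.float64(0.76), np.int64(0)), (np.floa
[... 744 characters left out ...]
), np.int64(0)), (np.float64(0.48), np.int64(0)), (np.float64(0.5), np.int64(0)), (np.float64(0.52), np.int64(0)), (np.float64(0.54), np.int64(0)), (np.float64(0.56), np.int64(0)), (np.float64(0.58), np.int64(156)), (np.float64(0.6), np.int64(109)), (np.float64(0.62), np.int64(122)), (np.float64(0.64), np.int64(128)), (np.float64(0.66), np.int64(162)), (np.float64(0.68), np.int64(0)), (np.float64(0.7), np.int64(0)), (np.float64(0.72), np.int64(0)), (np.float64(0.74), np.int64(0)), (np.float64(0.76), np.int64(0)), (np.float64(0.78), np.int64(0))]
bottle [0.3082 0.0716 0.0601] [0.4989 0.1898 0.1779] [0.3398 0.1823 0.1701]
mug [0.422  0.3022 0.0602] [0.519  0.4999 0.1054] [0.4699 0.4656 0.0854]
```

View pics/board.png

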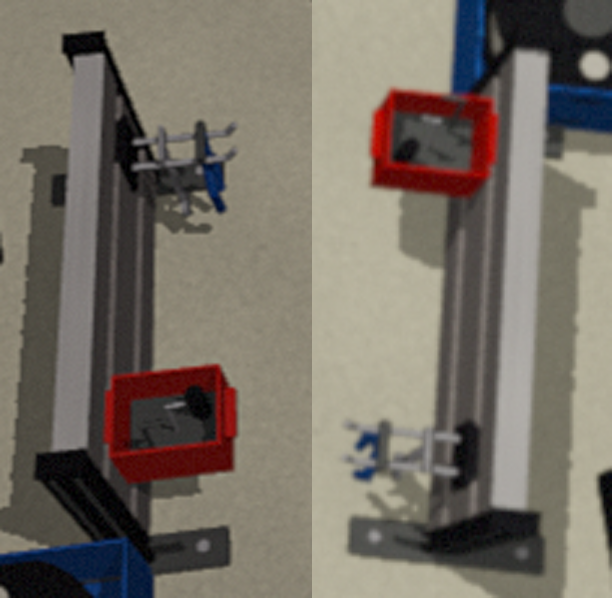

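```bash
cat >> h.py <<'E'
from scipy.spatial.transform import Rotation as Ro
def pose(c,yaw,th,phi=0,back=0,a=-.012,b=.008,dz=.024):
    """tool pose (p,R) gripping a box centred at c, heading yaw, tipped front-up phi; tool leans th from box vertical"""
    h=np.array([np.cos(yaw),np.sin(yaw),0]);w=np.array([-h[1],h[0],0]);k=np.array([0,0,1.])
    rot=lambda v:v[0]*(np.cos(phi)*h-np.sin(phi)*k)+v[1]*(np.sin(phi)*h+np.cos(phi)*k)
    z=rot((np.sin(th),-np.cos(th))); y=w if w[0]>0 else -w
    R=np.column_stack([np.cross(y,z),y,z])
    return np.array(c)+rot((a,b))+z*(dz-back),R
def rel(p,R,p0=None,R0=None):
    s=observe()
    if p0 is None: p0=s['position'];R0=Ro.from_euler('xyz',s['tool_rot']).as_matrix()
    return np.r_[R0.T@(p-p0)*100, Ro.from_matrix(R0.T@R).as_rotvec()].round(3)
def show():
    s=observe(); print({k:np.round(s[k],3).tolist() for k in('clock','qpos','position','tool_rot','force','grip_width','finger_force')})
D=np.pi/180
E
python3 - <<'E'
from h import *
P=pose((.4775,.249,.028),-75*D,35*D,back=.12); print(P); print(rel(*P))
G=pose((.4775,.249,.028),-75*D,35*D); print(rel(*G,*P))
E
```

```text
(array([0.46014273, 0.31377821, 0.1146386 ]), array([[-0.21201215,  0.96592583,  0.14845251],
       [ 0.79124012,  0.25881905, -0.55403229],
       [-0.57357644,  0.        , -0.81915204]]))
[-28.319 -14.502  11.631   0.265  -0.571   0.842]
[ 0. -0. 12.  0.  0.  0.]
```

Call:
play_rows(motion=[[-5, -3, 0, 0.05, -0.1, 0.15, 1], [-10, -6, 0, 0.09, -0.2, 0.29, 1], [-15, -8, 0, 0.13, -0.28, 0.42, 1], [-20, -11, 0, 0.17, -0.36, 0.54, 1], [-24, -13, 2, 0.2, -0.43, 0.65, 1]])

```text
clock: 0.6
position: [0.4136, 0.3649, 0.2194]
tool_rot: [-3.085, 0.434, 2.095]
force: [1.3, 0.9, -1.2]
grip_width: 0.0851
finger_force: 0.0
```

```bash
python3 - <<'E'
from h import *
show()
P=pose((.4775,.249,.028),-75*D,35*D,back=.1); print(rel(*P))
E
```

```text
{'clock': 0.6, 'qpos': [-1.229, 0.564, 0.283, 1.692, 0.233, 1.16, -0.578], 'position': [0.414, 0.365, 0.219], 'tool_rot': [-3.085, 0.434, 2.095], 'force': [1.321, 0.901, -1.229], 'grip_width': 0.085, 'finger_force': 0.0}
[-2.037  1.976 14.213  0.075 -0.169  0.232]
```

Call:
play_rows(motion=[[-1, 0, 3, 0.04, -0.07, 0.1, 1], [-1, 0, 6, 0.06, -0.13, 0.18, 1], [-1, 1, 10, 0.06, -0.13, 0.18, 1], [-1, 1, 10, 0.06, -0.13, 0.18, 1], [-1, 1, 10, 0.06, -0.13, 0.18, 1]])

```text
clock: 1.1
position: [0.4416, 0.3237, 0.1312]
tool_rot: [-3.116, 0.571, 1.902]
force: [-0.9, 1.2, 0.7]
grip_width: 0.0853
finger_force: 0.0
```

```bash
python3 - <<'E'
from h import *
show()
P=pose((.4775,.249,.028),-75*D,35*D,back=.0); print(rel(*P))
for n in ['scene','top']:
    p,d=viewer.grab_frame(n); cv2.imwrite(f'pics/{n}1.png',p[:,:,::-1]);np.savez(f"pics/{n}1.npz",p=p,d=d)
a=cv2.imread('pics/scene1.png')[120:300,200:420];b=cv2.imread('pics/top1.png')[100:280,150:370]
cv2.imwrite('pics/c1.png',cv2.resize(np.hstack([a,b]),None,fx=1.8,fy=1.8))
E
```

```text
{'clock': 1.1, 'qpos': [-1.219, 0.749, 0.345, 1.711, 0.248, 1.079, -0.754], 'position': [0.442, 0.324, 0.131], 'tool_rot': [-3.116, 0.571, 1.902], 'force': [-0.885, 1.187, 0.667], 'grip_width': 0.085, 'finger_force': 0.0}
[-8.6900e-01  1.3050e+00  1.4178e+01  1.4000e-02 -3.9000e-02  5.8000e-02]
```

View pics/c1.png

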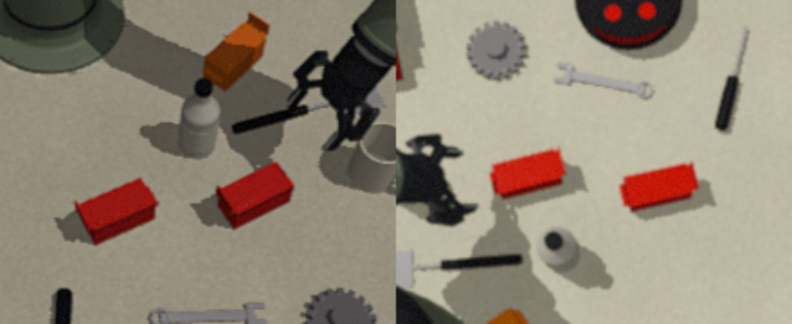

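The gripper sits in front of box P, which is unmoved, with both fingers either side of its axis. Nothing has been touched. I'll align and go in.

Call:
play_rows(motion=[[-0.8, 1.3, 2, 0.01, -0.04, 0.06, 1], [-0.9, 1.3, 4, 0.01, -0.04, 0.06, 1], [-0.9, 1.3, 6, 0.01, -0.04, 0.06, 1], [-0.9, 1.3, 8, 0.01, -0.04, 0.06, 1], [-0.9, 1.3, 8, 0.01, -0.04, 0.06, 1]])

```text
clock: 1.7
position: [0.4686, 0.2786, 0.0684]
tool_rot: [3.136, 0.611, 1.83]
force: [-0.5, -0.2, 0.0]
grip_width: 0.085
finger_force: 0.0
```

Call:
play_rows(motion=[[0, 0, 2, 0, 0, 0, 1], [0, 0, 4, 0, 0, 0, 1], [0, 0, 6, 0, 0, 0, 1], [0, 0, 6, 0, 0, 0, 1], [0, 0, 6, 0, 0, 0, 1]])

```text
clock: 2.2
position: [0.4782, 0.2476, 0.0205]
tool_rot: [3.134, 0.609, 1.83]
force: [0.1, -0.1, 0.6]
grip_width: 0.0855
finger_force: 0.0
```

```bash
python3 - <<'E'
from h import *
show()
P=pose((.4775,.249,.028),-75*D,35*D,back=.0); print(rel(*P))
E
```

```text
{'clock': 2.2, 'qpos': [-1.132, 0.923, 0.371, 1.797, 0.283, 0.828, -0.818], 'position': [0.478, 0.248, 0.02], 'tool_rot': [3.134, 0.609, 1.83], 'force': [0.087, -0.065, 0.586], 'grip_width': 0.086, 'finger_force': 0.0}
[ 0.215 -0.032  0.355  0.006 -0.002 -0.002]
```

Call:
play_rows(motion=[[0.1, 0, 0, 0, 0, 0, -1], [0.1, 0, 0, 0, 0, 0, -1], [0.1, 0, 0, 0, 0, 0, -1], [0.1, 0, 0, 0, 0, 0, -1], [0.1, 0, 0, 0, 0, 0, -1]], squeeze=90)

```text
clock: 2.7
position: [0.4776, 0.2482, 0.0195]
tool_rot: [3.135, 0.609, 1.831]
force: [-5.9, 3.9, 13.5]
grip_width: 0.0529
finger_force: 91.1
```

Call:
play_rows(motion=[[0, 0, 0, 0, 0, 0, -1], [-0.6, 0, -0.8, 0, 0, 0, -1], [-1.7, 0, -2.5, 0, 0, 0, -1], [-2.9, 0, -4.1, 0, 0, 0, -1], [-2.9, 0, -4.1, 0, 0, 0, -1]])

```text
clock: 3.2
position: [0.4783, 0.2474, 0.071]
tool_rot: [3.132, 0.608, 1.828]
force: [-0.2, 0.3, -6.5]
grip_width: 0.053
finger_force: 93.2
```

Call:
play_rows(motion=[[0, 0, 0, 0, 0, 0, -1], [0, 0, 0, 0, 0, 0, -1], [0, 0, 0, 0, 0, 0, -1], [0, 0, 0, 0, 0, 0, -1], [0, 0, 0, 0, 0, 0, -1]])

```text
clock: 3.7
position: [0.4775, 0.2465, 0.0685]
tool_rot: [3.136, 0.611, 1.831]
force: [0.2, -0.7, -5.3]
grip_width: 0.053
finger_force: 93.2
```

```bash
python3 - <<'E'
from h import *
show()
for i in range(3):
    p,d=viewer.grab_frame('scene');print(observe()['force'])
E
```

```text
{'clock': 3.7, 'qpos': [-1.14, 0.841, 0.384, 1.801, 0.289, 0.901, -0.788], 'position': [0.477, 0.247, 0.069], 'tool_rot': [3.136, 0.611, 1.831], 'force': [0.2, -0.715, -5.332], 'grip_width': 0.053, 'finger_force': 93.185}
[-0.1240497   0.83586524 -6.51231478]
[-0.10042189 -0.09080064 -5.81131934]
[-0.32797708  0.5653967  -6.2558911 ]
```

It reads about −6 N, roughly 0.6 kg, so this box (P) is the full one; the empty one would read 1.0–1.6 N. Next I'll check how the box sits in the grip and plan the hooking path.

```bash
cat > plan.py <<'E'
# 2D hook motion: for each tip angle phi the box-centre position (x,z mm, board frame) with best clearance
import numpy as np
from scipy.spatial import cKDTree
def ln(a,b): 
    n=max(2,int(np.hypot(b[0]-a[0],b[1]-a[1])/.4)); return np.linspace(a,b,n)
def loop(v): return np.vstack([ln(v[i],v[(i+1)%len(v)]) for i in range(len(v))])
hook=loop([(-55,-28),(55,-28),(55,24),(65,24),(65,50),(62,50),(62,28),(-55,28)])
up=[(0,255),(0,205),(5,205),(5,219),(22,219)]; lo=[(22,175),(5,175),(5,185),(0,185),(0,60)]
obs=np.vstack([ln(up[i],up[i+1]) for i in range(4)]+[ln(lo[i],lo[i+1]) for i in range(4)]+[ln((22,219),(22,175))]); T=cKDTree(obs)
def solid(q):
    x,z=q.T; return (x>0)&~(((x<=5)&(z>185)&(z<205))|((x>=5)&(x<22)&(z>175)&(z<219)))
def clr(x,z,f):
    c,s=np.cos(f),np.sin(f); q=np.c_[x+hook[:,0]*c+hook[:,1]*s, z-hook[:,0]*s+hook[:,1]*c]
    return -1. if solid(q).any() else T.query(q)[0].min()
E
python3 - <<'E'
from h import *
from plan import clr
from scipy.optimize import minimize
show()
p,d=viewer.grab_frame('scene');X=cloud('scene',d)[red(p)&(d>0)]
m=(abs(X[:,0]-.48)<.1)&(abs(X[:,1]-.245)<.1)&(X[:,2]>.096);Q=X[m]
A=np.c_[Q[:,:2],np.ones(len(Q))]; 
for _ in range(4):
    c=np.linalg.lstsq(A,Q[:,2],rcond=None)[0]; k=abs(A@c-Q[:,2])<.003; A,Q=A[k],Q[k]
print('plane',c.round(3),len(Q),Q.mean(0)); print(cv2.minAreaRect((Q[:,:2]*1000).astype(np.float32)))
print('insertion from outside, phi=42: ')
for f in (38,42,46):
  for tipx in (-5,0,3,6,9,12,15,18):
    fr=f*D; off=63.5*np.cos(fr)+50*np.sin(fr); offz=-63.5*np.sin(fr)+50*np.cos(fr)
    b=max((clr(tipx-off,z,fr),z) for z in np.arange(185,235,.5)); print(f,tipx,'x',round(tipx-off,1),'z',b[1],'clr',round(b[0],2))
print('swing')
for f in (42,38,34,30,26,22,18,14,10,6,3,0):
    b=max((clr(x,z,f*D),x,z) for x in np.arange(-80,-53,.5) for z in np.arange(155,220,.5)if 1); print(f,np.round(b,2))
E
```

```text
{'clock': 3.85, 'qpos': [-1.14, 0.841, 0.384, 1.801, 0.289, 0.901, -0.788], 'position': [0.478, 0.247, 0.069], 'tool_rot': [3.136, 0.611, 1.83], 'force': [-0.328, 0.565, -6.256], 'grip_width': 0.053, 'finger_force': 93.185}
plane [-0.018 -0.042  0.125] 352 [0.48019467 0.24203592 0.10569998]
((481.7217102050781, 240.6919403076172), (53.49378204345703, 113.68801879882812), 16.386728286743164)
insertion from outside, phi=42: 
38 -5 x -85.8 z 196.5 clr 9.54
38 0 x -80.8 z 197.5 clr 6.38
38 3 x -77.8 z 199.0 clr 4.77
38 6 x -74.8 z 200.5 clr 3.28
38 9 x -71.8 z 203.0 clr 2.68
38 12 x -68.8 z 207.0 clr 2.6
38 15 x -65.8 z 209.5 clr 3.4
38 18 x -62.8 z 210.5 clr 2.82
42 -5 x -85.6 z 201.5 clr 9.69
42 0 x -80.6 z 202.5 clr 6.64
42 3 x -77.6 z 204.0 clr 5.33
42 6 x -74.6 z 205.0 clr 3.86
42 9 x -71.6 z 207.5 clr 3.3
42 12 x -68.6 z 211.0 clr 3.26
42 15 x -65.6 z 214.0 clr 3.48
42 18 x -62.6 z 217.5 clr 2.89
46 -5 x -85.1 z 207.0 clr 9.92
46 0 x -80.1 z 208.0 clr 6.94
46 3 x -77.1 z 209.0 clr 5.81
46 6 x -74.1 z 210.0 clr 4.44
46 9 x -71.1 z 212.0 clr 3.8
46 12 x -68.1 z 215.0 clr 3.87
46 15 x -65.1 z 218.0 clr 3.95
46 18 x -62.1 z 219.5 clr 2.96
swing
42 [  6.35 -80.   203.  ]
38 [  5.78 -80.   198.  ]
34 [  5.52 -80.   192.5 ]
30 [  5.36 -80.   187.5 ]
26 [  5.59 -80.   182.  ]
22 [  5.99 -80.   176.5 ]
18 [  6.76 -80.   171.  ]
14 [  7.91 -80.   165.5 ]
10 [  9.53 -80.   160.5 ]
6 [ 11.56 -80.   156.5 ]
3 [ 13.03 -80.   219.5 ]
0 [ 15.  -80.  162.5]
```

```bash
cat >> h.py <<'E'
Rg=Ro.from_euler('xyz',[3.135,.609,1.831]).as_matrix()
O=Rg.T@(np.array([.4775,.249,.028])-[.4776,.2482,.0195]); O[1]=0   # box centre in tool
YB=-95.9*D; HB=np.array([np.cos(YB),np.sin(YB),0]); F0=np.array([.468,-.372,0]) # board frame
def bpose(x,z,phi,o=None,y=0):
    "tool pose for box centre at board x,z (mm), tipped phi deg"
    o=O if o is None else o
    yb=np.array([-HB[1],HB[0],0]); c=F0+HB*x/1000+yb*y/1000+np.array([0,0,z/1000])
    _,R=pose(c,YB,34.9*D,phi*D); return c-R@o,R
E
python3 - <<'E'
from h import *
from plan import clr
print('O',O)
s=observe();p0=s['position']
A,R=bpose(-150,215,0); print('A',A,rel(A,R)); 
mid=(p0[0],p0[1],p0[2]+.13)
B,R2=bpose(-120,215,43); print('B',B,rel(B,R2,A,R))
for f in (44,40,36,32,28,24,20,16,12,8,4,2,0):
    fr=f*D;ox=63.5*np.cos(fr)+50*np.sin(fr);oz=-63.5*np.sin(fr)+50*np.cos(fr)
    b=max((clr(x,z,fr),x,z) for x in np.arange(8-ox,20-ox,.5) for z in np.arange(206-oz,218-oz,.5)); print(f,np.round(b,2))
E
```

```text
O [-0.00420721  0.         -0.00742794]
A [ 0.48333672 -0.22358966  0.20650082] [-45.263 -11.598  14.789   0.213   0.      0.297]
B [ 0.48087084 -0.24745142  0.20823896] [-2.067 -0.     1.23  -0.     0.75  -0.   ]
44 [  4.   -63.91 217.14]
40 [  4.1  -64.28 212.51]
36 [  4.09 -64.26 207.87]
32 [  4.23 -63.85 203.75]
28 [  4.34 -63.54 198.66]
24 [  4.51 -62.35 193.65]
20 [  4.35 -62.27 188.73]
16 [  3.71 -61.82 183.44]
12 [  3.11 -60.51 179.8 ]
8 [  2.42 -59.34 175.32]
4 [  1.69 -57.83 171.05]
2 [  1.24 -57.21 164.75]
0 [  0.52 -55.5  164.5 ]
```

Call:
play_rows(motion=[[-1.5, 0, -2.1, 0, 0, 0, -1], [-3, 0, -4.2, 0, 0, 0, -1], [-4.5, 0, -6.3, 0, 0, 0, -1], [-6, 0, -8.4, 0, 0, 0, -1], [-7.5, 0, -10.6, 0, 0, 0, -1]])

```text
clock: 4.4
position: [0.477, 0.2455, 0.1997]
tool_rot: [3.136, 0.611, 1.83]
force: [0.2, -0.9, -5.6]
grip_width: 0.053
finger_force: 93.4
```

Call:
play_rows(motion=[[-2, -0.6, 1.3, 0, 0, 0, -1], [-5, -1.6, 3.4, 0, 0, 0, -1], [-8, -2.5, 5.4, 0, 0, 0, -1], [-11, -3.4, 7.4, 0, 0, 0, -1], [-14, -4.3, 9.4, 0, 0, 0, -1]])

```text
clock: 4.9
position: [0.4791, 0.0704, 0.2019]
tool_rot: [3.136, 0.61, 1.83]
force: [1.8, 0.0, -6.5]
grip_width: 0.0529
finger_force: 94.2
```

Call:
play_rows(motion=[[-3, -0.9, 2, 0, 0, 0, -1], [-6, -1.9, 4, 0, 0, 0, -1], [-9, -2.8, 6, 0, 0, 0, -1], [-12, -3.8, 8.1, 0, 0, 0, -1], [-14, -4.3, 9.4, 0, 0, 0, -1]])

```text
clock: 5.4
position: [0.4805, -0.1049, 0.205]
tool_rot: [3.136, 0.611, 1.828]
force: [0.3, 1.6, -6.6]
grip_width: 0.0531
finger_force: 93.9
```

```bash
python3 - <<'E'
from h import *
show(); A,R=bpose(-150,215,0); print(rel(A,R)); B,R2=bpose(-120,215,43);print(rel(B,R2))
E
```

```text
{'clock': 5.4, 'qpos': [-0.791, 0.435, 0.619, 2.178, 0.612, 0.665, -0.461], 'position': [0.481, -0.105, 0.205], 'tool_rot': [3.136, 0.611, 1.828], 'force': [0.299, 1.626, -6.556], 'grip_width': 0.053, 'finger_force': 93.903}
[-9.552e+00 -2.785e+00  6.484e+00  2.120e-01  1.000e-03  2.950e-01]
[-11.491  -3.637   7.624   0.091   0.743   0.361]
```

Call:
play_rows(motion=[[-2, -0.6, 1.3, 0.04, 0, 0.06, -1], [-4, -1.2, 2.6, 0.08, 0, 0.12, -1], [-6, -1.8, 4, 0.13, 0, 0.18, -1], [-8, -2.3, 5.4, 0.17, 0, 0.24, -1], [-9.5, -2.8, 6.5, 0.212, 0, 0.295, -1]])

```text
clock: 5.9
position: [0.4841, -0.222, 0.2059]
tool_rot: [3.142, 0.61, 1.466]
force: [-0.4, 1.2, -6.1]
grip_width: 0.0529
finger_force: 94.0
```

Call:
play_rows(motion=[[-0.4, 0, 0.3, 0, 0.12, 0, -1], [-0.8, 0, 0.5, 0, 0.25, 0, -1], [-1.2, 0, 0.7, 0, 0.38, 0, -1], [-1.6, 0, 1, 0, 0.5, 0, -1], [-2, 0, 1.2, 0, 0.63, 0, -1]])

```text
clock: 6.4
position: [0.4815, -0.2427, 0.2072]
tool_rot: [-3.139, 0.015, 1.47]
force: [-0.4, 0.2, -7.2]
grip_width: 0.0533
finger_force: 93.9
```

```bash
python3 - <<'E'
from h import *
show(); B,R2=bpose(-120,215,43);print(rel(B,R2))
E
```

```text
{'clock': 6.4, 'qpos': [0.136, 0.427, 0.283, 1.867, -0.132, 0.865, 0.38], 'position': [0.481, -0.243, 0.207], 'tool_rot': [-3.139, 0.015, 1.47], 'force': [-0.379, 0.238, -7.151], 'grip_width': 0.053, 'finger_force': 93.929}
[-0.483 -0.014 -0.095 -0.003  0.157  0.002]
```

Call:
play_rows(motion=[[-0.2, 0, 0, 0, 0.08, 0, -1], [-0.4, 0, 0, 0, 0.14, 0, -1], [-0.4, 0, 0, 0, 0.14, 0, -1], [-0.4, 0, 0, 0, 0.14, 0, -1], [-0.4, 0, 0, 0, 0.14, 0, -1]])

```text
clock: 6.9
position: [0.4812, -0.2458, 0.2064]
tool_rot: [-3.137, -0.119, 1.47]
force: [0.5, 0.5, -6.1]
grip_width: 0.0529
finger_force: 94.0
```

```bash
python3 - <<'E'
from h import *
np.set_printoptions(precision=4,suppress=True)
show(); B,R2=bpose(-120,215,43);print(rel(B,R2))
s=observe();R=Ro.from_euler('xyz',s['tool_rot']).as_matrix();c=s['position']+R@O
yb=np.array([-HB[1],HB[0],0]);bf=lambda X:np.c_[(X-F0)@HB,(X-F0)@yb,X[:,2]]*1000
th=R[:,2];phi=34.9-np.degrees(np.arctan2(th@HB,-th[2]));print('phi est',phi,'c board',bf(c[None]))
f=phi*D;b=bf(c[None])[0];print('tongue est',b[0]+63.5*np.cos(f)+50*np.sin(f),b[2]-63.5*np.sin(f)+50*np.cos(f))
for n in('scene','top'):
    p,d=viewer.grab_frame(n);np.savez(f'pics/{n}2.npz',p=p,d=d);cv2.imwrite(f'pics/{n}2.png',p[:,:,::-1])
    X=bf(cloud(n,d).reshape(-1,3));r=(red(p)&(d>0)).ravel()
    q=X[r];q=q[(q[:,0]>-200)&(q[:,0]<30)&(abs(q[:,1])<60)&(q[:,2]>120)]
    print(n,len(q),'max x',np.percentile(q[:,0],[90,95,98,99.5]),'y rng',q[:,1].min(),q[:,1].max())
    for x in range(-170,0,10):
        g=q[abs(q[:,0]-x)<5]; 
        if len(g): print(x,len(g),np.percentile(g[:,2],[5,50,95]).round(1))
    # board: front face in free stretch, by height; top edge
    g=X[(d>0).ravel()&(abs(X[:,1])<70)]
    for z in (65,80,120,150,215,225,235,245): 
        k=g[(abs(g[:,2]-z)<5)&(g[:,0]>-15)&(g[:,0]<40)]
        if len(k)>5: print('face z',z,len(k),np.percentile(k[:,0],[10,50,90]))
    k=g[(g[:,0]>12)&(g[:,0]<20)]; k=k[k[:,2]>240];print('top z',np.median(k[:,2]),len(k))
a=cv2.imread('pics/scene2.png')[140:330,60:250];b=cv2.imread('pics/top2.png')[100:290,330:480]
cv2.imwrite('pics/c2.png',cv2.resize(np.hstack([a,b]),None,fx=2.3,fy=2.3))
E
```

```text
{'clock': 6.9, 'qpos': [0.265, 0.455, 0.226, 1.819, -0.258, 0.941, 0.529], 'position': [0.481, -0.246, 0.206], 'tool_rot': [-3.137, -0.119, 1.47], 'force': [0.49, 0.476, -6.139], 'grip_width': 0.053, 'finger_force': 94.039}
[-0.147 -0.015 -0.198 -0.005  0.023  0.002]
phi est 41.70929084732444 c board [[-121.8481    0.1804  213.3194]]
tongue est -41.175870906051 208.39605295861693
scene 988 max x [-54.8537 -48.3242 -44.9685 -42.3291] y rng -26.875441062185736 53.916143353108644
-170 113 [229.3 246.7 260.7]
-160 114 [222.  254.5 260. ]
-150 122 [212.6 262.4 270.7]
-140 119 [207.3 262.3 283.8]
-130 33 [186.8 257.1 275.2]
-120 14 [178.7 188.9 214.5]
-110 25 [172.9 185.9 201.7]
-100 33 [165.7 188.  212.7]
-90 57 [174.  212.1 222.1]
-80 79 [191.7 210.6 216.4]
-70 67 [196.7 202.1 207. ]
-60 60 [190.  193.8 198.8]
-50 81 [194.2 201.2 209.1]
-40 21 [204.3 206.7 209.1]
face z 65 35 [-2.0094 -1.0733 -0.4313]
face z 80 84 [-1.7164  0.1187  3.1191]
face z 120 47 [-1.9515 -1.1588 -0.2047]
face z 150 52 [-2.0915 -1.1345 -0.3243]
face z 215 54 [-2.0105 -1.2195 -0.5423]
face z 225 53 [-1.9533 -1.2953 -0.6859]
face z 235 65 [-1.8225 -0.9593 -0.2113]
face z 245 53 [-1.9144 -1.0124 -0.2987]
top z 257.8622218561143 163
top 395 max x [-137.7872 -134.5365 -132.2786 -129.086 ] y rng -28.68288552541359 26.97804792698754
-170 92 [234.5 242.5 262.8]
-160 78 [238.6 256.1 263.3]
-150 94 [231.4 263.1 270.1]
-140 76 [222.6 267.9 274. ]
-130 24 [254.1 261.7 265.6]
top z 258.78494795103944 36
```

View pics/c2.png

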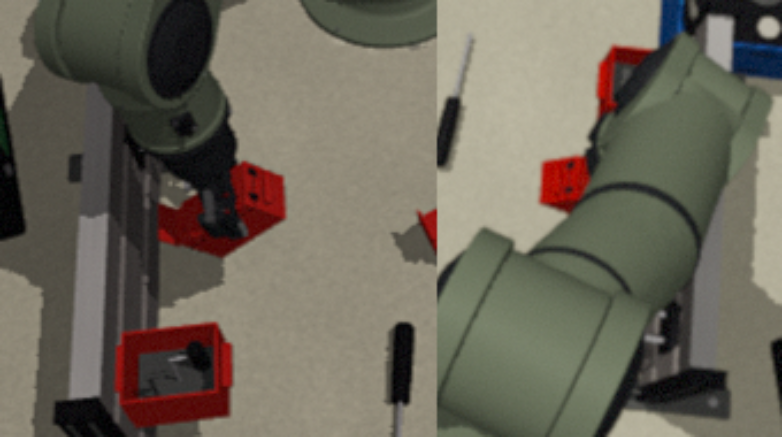

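The scene view agrees with my model within 1–2 mm. The tongue tip is 41 mm before the face at about 207 mm high, and the box is centred in the free stretch. I'll approach the mouth.

```bash
cat > step.py <<'E'
import sys
from h import *
from plan import clr
show()
s=observe();R=Ro.from_euler('xyz',s['tool_rot']).as_matrix();c=s['position']+R@O
yb=np.array([-HB[1],HB[0],0]);b=np.r_[(c-F0)@HB,(c-F0)@yb,c[2]]*1000
phi=34.9-np.degrees(np.arctan2(R[:,2]@HB,-R[2,2]));print('now x,y,z,phi',b.round(1),round(phi,2),'clr',round(clr(b[0],b[2]-1,phi*D),2))
for w in sys.argv[1:]:
    x,z,f=map(float,w.split(','));q=bpose(x,z+1,f);print(w,'clr',round(clr(x,z,f*D),1),rel(*q).tolist())
E
python3 step.py -90,205,44 -80.3,205,44 -74.3,207.5,44 -71.3,210,44 -68.3,213,44 -65.3,216,44
```

```text
{'clock': 7.0, 'qpos': [0.265, 0.455, 0.226, 1.819, -0.258, 0.942, 0.529], 'position': [0.481, -0.246, 0.207], 'tool_rot': [-3.137, -0.119, 1.47], 'force': [0.409, 0.128, -6.013], 'grip_width': 0.053, 'finger_force': 94.039}
now x,y,z,phi [-122.     0.4  213.5] 41.73 clr 40.22
-90,205,44 clr 12.5 [-3.238, -0.041, 0.343, -0.005, 0.04, 0.003]
-80.3,205,44 clr 6.7 [-4.201, -0.044, 0.228, -0.005, 0.04, 0.003]
-74.3,207.5,44 clr 4.1 [-4.767, -0.047, -0.092, -0.005, 0.04, 0.003]
-71.3,210,44 clr 3.6 [-5.035, -0.049, -0.376, -0.005, 0.04, 0.003]
-68.3,213,44 clr 3.6 [-5.297, -0.052, -0.709, -0.005, 0.04, 0.003]
-65.3,216,44 clr 3.6 [-5.559, -0.054, -1.043, -0.005, 0.04, 0.003]
```

Call:
play_rows(motion=[[-1.2, 0, 0.2, 0, 0.02, 0, -1], [-2.2, 0, 0.3, 0, 0.04, 0, -1], [-3.2, 0, 0.35, 0, 0.04, 0, -1], [-3.7, 0, 0.3, 0, 0.04, 0, -1], [-3.7, 0, 0.3, 0, 0.04, 0, -1]])

```text
clock: 7.5
position: [0.4774, -0.2831, 0.1991]
tool_rot: [-3.137, -0.159, 1.468]
force: [0.2, -0.1, -6.5]
grip_width: 0.0531
finger_force: 93.9
```

```bash
python3 step.py -80.3,205,44 -74.3,207.5,44 -71.3,210,44 -68.3,213,44 -65.3,216,44
python3 - <<'E'
from h import *
n='scene';p,d=viewer.grab_frame(n)
yb=np.array([-HB[1],HB[0],0]);bf=lambda X:np.c_[(X-F0)@HB,(X-F0)@yb,X[:,2]]*1000
X=bf(cloud(n,d).reshape(-1,3));r=(red(p)&(d>0)).ravel()&(abs(X[:,1])<40)&(X[:,2]>150)&(X[:,0]>-60)
q=X[r]
for x in range(-40,30,4):
    g=q[abs(q[:,0]-x)<2]
    if len(g): print(x,len(g),np.percentile(g[:,2],[5,50,95]).round(1))
cv2.imwrite('pics/c3.png',cv2.resize(p[170:270,100:220,::-1],None,fx=5,fy=5))
E
```

```text
{'clock': 7.5, 'qpos': [0.36, 0.501, 0.216, 1.768, -0.296, 0.978, 0.629], 'position': [0.477, -0.283, 0.199], 'tool_rot': [-3.137, -0.159, 1.468], 'force': [0.209, -0.099, -6.547], 'grip_width': 0.053, 'finger_force': 93.875}
now x,y,z,phi [-84.1   0.3 205.8] 44.01 clr 8.71
-80.3,205,44 clr 6.7 [-0.371, -0.023, -0.078, -0.005, -0.0, 0.0]
-74.3,207.5,44 clr 4.1 [-0.924, -0.025, -0.42, -0.005, -0.0, 0.0]
-71.3,210,44 clr 3.6 [-1.181, -0.026, -0.714, -0.005, -0.0, 0.0]
-68.3,213,44 clr 3.6 [-1.429, -0.028, -1.058, -0.005, -0.0, 0.0]
-65.3,216,44 clr 3.6 [-1.678, -0.03, -1.402, -0.005, -0.0, 0.0]
-40 19 [190.8 199.9 202.6]
-36 29 [184.8 195.3 198.6]
-32 24 [186.9 191.3 193.9]
-28 19 [184.6 188.8 191.5]
-24 25 [182.9 184.7 187. ]
-20 26 [180.7 184.  187.7]
-16 35 [183.5 186.8 194. ]
-12 32 [186.6 192.6 197. ]
-8 31 [193.3 196.3 200.8]
-4 12 [192.8 195.  197.1]
```

View pics/c3.png

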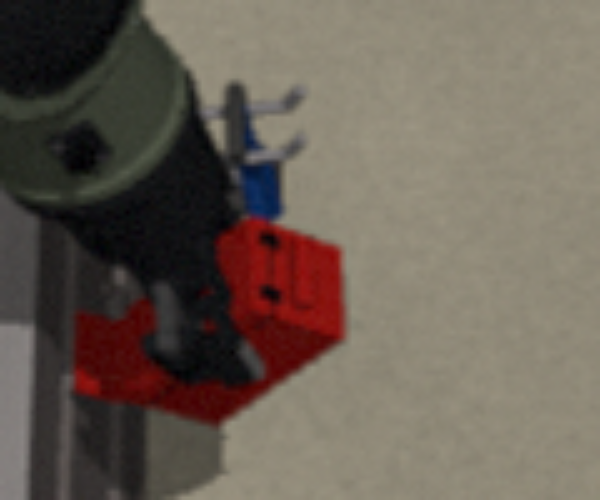

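The tongue tip sits right at the mouth, and web corner and tip are within ~2 mm of the model. Inserting.

Call:
play_rows(motion=[[-0.37, 0, -0.08, 0, 0, 0, -1], [-0.65, 0, -0.25, 0, 0, 0, -1], [-0.92, 0, -0.42, 0, 0, 0, -1], [-1.05, 0, -0.57, 0, 0, 0, -1], [-1.18, 0, -0.71, 0, 0, 0, -1]])

```text
clock: 8.05
position: [0.4762, -0.2957, 0.2044]
tool_rot: [-3.137, -0.16, 1.468]
force: [0.1, 0.3, -6.7]
grip_width: 0.0532
finger_force: 93.9
```

```bash
python3 step.py -71.3,210,44 -68.3,213,44 -65.3,216,44 -64,216.5,44
```

```text
{'clock': 8.05, 'qpos': [0.378, 0.505, 0.22, 1.746, -0.294, 0.999, 0.646], 'position': [0.476, -0.296, 0.204], 'tool_rot': [-3.137, -0.16, 1.468], 'force': [0.129, 0.281, -6.739], 'grip_width': 0.053, 'finger_force': 93.876}
now x,y,z,phi [-71.4   0.3 211.1] 44.05 clr 3.51
-71.3,210,44 clr 3.6 [-0.016, -0.029, 0.009, -0.004, -0.001, 0.001]
-68.3,213,44 clr 3.6 [-0.265, -0.03, -0.334, -0.004, -0.001, 0.001]
-65.3,216,44 clr 3.6 [-0.513, -0.032, -0.678, -0.004, -0.001, 0.001]
-64,216.5,44 clr 3.7 [-0.633, -0.032, -0.748, -0.004, -0.001, 0.001]
```

Call:
play_rows(motion=[[-0.14, 0, -0.17, 0, 0, 0, -1], [-0.27, 0, -0.33, 0, 0, 0, -1], [-0.4, 0, -0.5, 0, 0, 0, -1], [-0.52, 0, -0.68, 0, 0, 0, -1], [-0.63, 0, -0.74, 0, 0, 0, -1]])

```text
clock: 8.55
position: [0.4755, -0.303, 0.2108]
tool_rot: [-3.137, -0.16, 1.469]
force: [-0.8, -0.5, -6.1]
grip_width: 0.0533
finger_force: 93.9
```

```bash
python3 step.py -64.3,212.5,40 -64.3,207.9,36 -63.8,203.7,32 -63.5,198.7,28 -62.4,193.7,24
```

```text
{'clock': 8.55, 'qpos': [0.388, 0.503, 0.224, 1.73, -0.291, 1.018, 0.653], 'position': [0.475, -0.303, 0.211], 'tool_rot': [-3.137, -0.16, 1.469], 'force': [-0.78, -0.471, -6.085], 'grip_width': 0.053, 'finger_force': 93.875}
now x,y,z,phi [-64.    0.4 217.5] 44.05 clr 3.6
-64.3,212.5,40 clr 4.1 [-0.089, -0.035, 0.426, -0.004, -0.071, 0.001]
-64.3,207.9,36 clr 4.1 [-0.217, -0.033, 0.904, -0.004, -0.14, 0.001]
-63.8,203.7,32 clr 4.2 [-0.389, -0.032, 1.331, -0.004, -0.21, 0.001]
-63.5,198.7,28 clr 4.4 [-0.556, -0.03, 1.835, -0.004, -0.28, 0.001]
-62.4,193.7,24 clr 4.5 [-0.803, -0.028, 2.323, -0.004, -0.35, 0.001]
```

Call:
play_rows(motion=[[-0.09, 0, 0.43, 0, -0.07, 0, -1], [-0.22, 0, 0.9, 0, -0.14, 0, -1], [-0.39, 0, 1.33, 0, -0.21, 0, -1], [-0.56, 0, 1.84, 0, -0.28, 0, -1], [-0.8, 0, 2.32, 0, -0.35, 0, -1]])

```text
clock: 9.05
position: [0.4751, -0.307, 0.1865]
tool_rot: [-3.138, 0.192, 1.47]
force: [-0.4, -0.5, -6.6]
grip_width: 0.0531
finger_force: 94.0
```

```bash
python3 step.py -62.4,193.7,24 -62.3,188.7,20 -61.8,183.4,16 -60.5,179.8,12 -59.3,175.3,8
```

```text
{'clock': 9.05, 'qpos': [0.075, 0.482, 0.389, 1.889, 0.01, 0.745, 0.31], 'position': [0.475, -0.307, 0.187], 'tool_rot': [-3.138, 0.192, 1.47], 'force': [-0.353, -0.463, -6.633], 'grip_width': 0.053, 'finger_force': 93.972}
now x,y,z,phi [-62.7   0.4 194.6] 23.87 clr 4.51
-62.4,193.7,24 clr 4.5 [-0.031, -0.037, -0.001, -0.003, 0.002, 0.002]
-62.3,188.7,20 clr 4.3 [0.002, -0.035, 0.52, -0.003, -0.068, 0.002]
-61.8,183.4,16 clr 3.7 [-0.0, -0.033, 1.073, -0.003, -0.137, 0.002]
-60.5,179.8,12 clr 3.1 [-0.115, -0.032, 1.472, -0.003, -0.207, 0.002]
-59.3,175.3,8 clr 2.4 [-0.204, -0.031, 1.952, -0.003, -0.277, 0.003]
```

Call:
play_rows(motion=[[0, 0, 0.52, 0, -0.07, 0, -1], [0, 0, 1.07, 0, -0.14, 0, -1], [-0.11, 0, 1.47, 0, -0.21, 0, -1], [-0.2, 0, 1.95, 0, -0.28, 0, -1], [-0.2, 0, 1.95, 0, -0.28, 0, -1]])

```text
clock: 9.55
position: [0.4747, -0.311, 0.1666]
tool_rot: [-3.134, 0.472, 1.476]
force: [0.3, 0.2, -5.8]
grip_width: 0.0532
finger_force: 93.8
```

```bash
python3 step.py -59.3,175.3,8 -57.8,170,4 -56.8,165.5,2 -56,164,0 -55.5,162,0 -55.5,160.5,0
python3 - <<'E'
from h import *
n='scene';p,d=viewer.grab_frame(n)
yb=np.array([-HB[1],HB[0],0]);bf=lambda X:np.c_[(X-F0)@HB,(X-F0)@yb,X[:,2]]*1000
X=bf(cloud(n,d).reshape(-1,3));r=(red(p)&(d>0)).ravel()&(abs(X[:,1])<40)&(X[:,2]>100)&(X[:,0]>-140)&(X[:,0]<30)
q=X[r]
for x in range(-130,20,10):
    g=q[abs(q[:,0]-x)<5]
    if len(g): print(x,len(g),np.percentile(g[:,2],[5,50,95]).round(1))
E
```

```text
{'clock': 9.55, 'qpos': [-0.236, 0.58, 0.614, 1.995, 0.261, 0.586, -0.027], 'position': [0.475, -0.311, 0.167], 'tool_rot': [-3.134, 0.472, 1.476], 'force': [0.274, 0.246, -5.813], 'grip_width': 0.053, 'finger_force': 93.838}
now x,y,z,phi [-61.    0.4 175.2] 7.86 clr 0.84
-59.3,175.3,8 clr 2.4 [-0.201, -0.038, -0.024, -0.004, 0.002, 0.007]
-57.8,170,4 clr 1.6 [-0.146, -0.036, 0.544, -0.004, -0.067, 0.007]
-56.8,165.5,2 clr 1.1 [-0.058, -0.033, 1.003, -0.003, -0.102, 0.007]
-56,164,0 clr 1.0 [-0.088, -0.033, 1.184, -0.003, -0.137, 0.008]
-55.5,162,0 clr 0.5 [-0.042, -0.032, 1.385, -0.003, -0.137, 0.008]
-55.5,160.5,0 clr -1.0 [0.026, -0.031, 1.519, -0.003, -0.137, 0.008]
-130 1 [248.9 248.9 248.9]
-120 70 [168.8 188.2 193.2]
-110 32 [160.5 182.9 218.1]
-100 7 [159.3 162.6 168.1]
-90 1 [230. 230. 230.]
-80 7 [151.8 203.7 208.5]
-70 64 [201.2 204.6 207.3]
-60 89 [181.  201.9 206.6]
-50 109 [158.3 200.  204.7]
-40 109 [155.1 198.4 203.7]
-30 111 [154.8 197.1 201. ]
-20 112 [148.7 194.8 200.8]
-10 90 [162.1 194.2 198.6]
0 62 [181.4 195.1 209.2]
```

Call:
play_rows(motion=[[-0.2, 0, 0, 0, 0, 0, -1], [-0.17, 0, 0.27, 0, -0.035, 0, -1], [-0.14, 0, 0.54, 0, -0.07, 0, -1], [-0.06, 0, 1, 0, -0.1, 0, -1], [-0.09, 0, 1.18, 0, -0.137, 0, -1]])

```text
clock: 10.1
position: [0.4742, -0.3187, 0.1576]
tool_rot: [-3.139, 0.605, 1.47]
force: [0.9, 9.5, -6.3]
grip_width: 0.0529
finger_force: 94.7
```

```bash
python3 step.py -56,164,0 -55.5,162,0 -55.5,160.5,0
python3 - <<'E'
from h import *
n='scene';p,d=viewer.grab_frame(n)
yb=np.array([-HB[1],HB[0],0]);bf=lambda X:np.c_[(X-F0)@HB,(X-F0)@yb,X[:,2]]*1000
X=bf(cloud(n,d).reshape(-1,3));r=(red(p)&(d>0)).ravel()&(abs(X[:,1])<25)&(X[:,2]>175)&(X[:,0]>-140)&(X[:,0]<30)
q=X[r]
for x in range(-130,20,10):
    g=q[abs(q[:,0]-x)<5]
    if len(g): print(x,len(g),np.percentile(g[:,2],[25,50,75]).round(1))
cv2.imwrite('pics/c4.png',cv2.resize(p[170:270,100:220,::-1],None,fx=5,fy=5))
E
```

```text
{'clock': 10.1, 'qpos': [-0.367, 0.678, 0.733, 2.032, 0.344, 0.516, -0.17], 'position': [0.474, -0.319, 0.158], 'tool_rot': [-3.139, 0.605, 1.47], 'force': [0.866, 9.495, -6.273], 'grip_width': 0.053, 'finger_force': 94.703}
now x,y,z,phi [-54.4   0.7 166.1] 0.24 clr -1.0
-56,164,0 clr 1.0 [0.193, -0.071, 0.005, -0.002, -0.004, 0.002]
-55.5,162,0 clr 0.5 [0.266, -0.071, 0.198, -0.002, -0.004, 0.002]
-55.5,160.5,0 clr -1.0 [0.351, -0.071, 0.322, -0.002, -0.004, 0.002]
-120 2 [177.1 177.2 177.3]
-110 5 [175.6 176.5 176.9]
-80 15 [193.4 194.9 195.5]
-70 63 [192.1 194.1 195.6]
-60 65 [192.4 194.2 195.3]
-50 69 [192.8 194.5 196. ]
-40 63 [192.8 194.  195.4]
-30 69 [192.7 193.9 195.4]
-20 70 [192.4 194.4 196.4]
-10 67 [192.8 194.2 195.5]
0 58 [191.5 193.7 197.1]
```

View pics/c4.png

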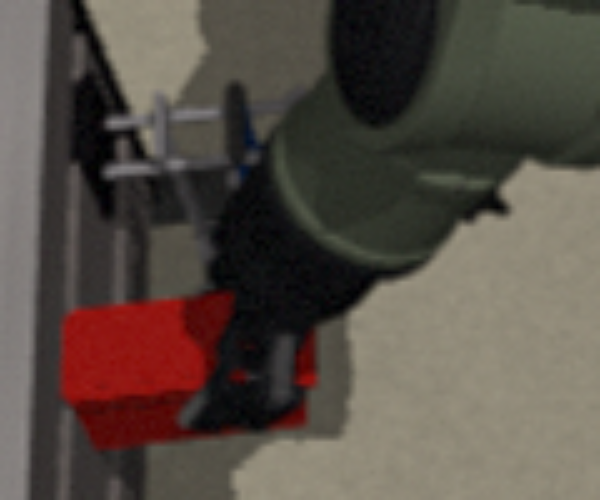

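The box is level with its back pressed lightly on the board (9.5 N), and the tongue has disappeared into the groove. I'll ease off and lower until the web bears.

Call:
play_rows(motion=[[0.13, 0, 0, 0, 0, 0, -1], [0.2, 0, 0.1, 0, 0, 0, -1], [0.27, 0, 0.2, 0, 0, 0, -1], [0.31, 0, 0.26, 0, 0, 0, -1], [0.31, 0, 0.26, 0, 0, 0, -1]])

```text
clock: 10.65
position: [0.4735, -0.318, 0.1537]
tool_rot: [-3.137, 0.607, 1.471]
force: [-0.7, -0.0, -6.5]
grip_width: 0.0529
finger_force: 94.2
```

```bash
python3 step.py -55.5,160.5,0 -55.5,159.5,0
```

```text
{'clock': 10.65, 'qpos': [-0.368, 0.687, 0.732, 2.035, 0.344, 0.508, -0.175], 'position': [0.474, -0.318, 0.154], 'tool_rot': [-3.137, 0.607, 1.471], 'force': [-0.739, -0.035, -6.495], 'grip_width': 0.053, 'finger_force': 94.161}
now x,y,z,phi [-55.   -0.  162.2] 0.13 clr -1.0
-55.5,160.5,0 clr -1.0 [0.075, 0.006, 0.031, -0.003, -0.002, 0.003]
-55.5,159.5,0 clr -1.0 [0.132, 0.007, 0.113, -0.003, -0.002, 0.003]
```

Still hanging free; I'll lower another 2 mm in small steps (1 mm down = 0.06, 0.08).

Call:
play_rows(motion=[[0.03, 0, 0.04, 0, 0, 0, -1], [0.06, 0, 0.08, 0, 0, 0, -1], [0.09, 0, 0.12, 0, 0, 0, -1], [0.12, 0, 0.16, 0, 0, 0, -1], [0.12, 0, 0.16, 0, 0, 0, -1]])

```text
clock: 11.15
position: [0.4738, -0.3179, 0.1521]
tool_rot: [-3.137, 0.608, 1.472]
force: [-3.2, 3.8, 7.1]
grip_width: 0.053
finger_force: 95.9
```

```bash
python3 step.py
```

```text
{'clock': 11.15, 'qpos': [-0.368, 0.69, 0.732, 2.036, 0.343, 0.504, -0.177], 'position': [0.474, -0.318, 0.152], 'tool_rot': [-3.137, 0.608, 1.472], 'force': [-3.15, 3.764, 7.092], 'grip_width': 0.053, 'finger_force': 95.904}
now x,y,z,phi [-55.2   0.2 160.6] 0.08 clr -1.0
```

The web now bears on the lip: the force reversed by about 13 N at z = 160.6 mm. Releasing, then backing out along the tool.

Call:
play_rows(motion=[[0, 0, 0, 0, 0, 0, -0.2], [0, 0, 0, 0, 0, 0, 0.5], [0, 0, 0, 0, 0, 0, 0.9], [0, 0, 0, 0, 0, 0, 0.9], [0, 0, 0, 0, 0, 0, 0.9]])

```text
clock: 11.65
position: [0.4737, -0.3176, 0.1516]
tool_rot: [-3.136, 0.607, 1.472]
force: [0.1, 0.6, -0.0]
grip_width: 0.081
finger_force: 0.0
```

```bash
python3 - <<'E'
from h import *
show()
n='scene';p,d=viewer.grab_frame(n)
yb=np.array([-HB[1],HB[0],0]);bf=lambda X:np.c_[(X-F0)@HB,(X-F0)@yb,X[:,2]]*1000
X=bf(cloud(n,d).reshape(-1,3));r=(red(p)&(d>0)).ravel()&(abs(X[:,1])<25)&(X[:,2]>165)&(X[:,0]>-140)&(X[:,0]<30)
q=X[r]
for x in range(-130,20,15):
    g=q[abs(q[:,0]-x)<5]
    if len(g): print(x,len(g),np.percentile(g[:,2],[25,50,75]).round(1))
E
```

```text
{'clock': 11.65, 'qpos': [-0.368, 0.691, 0.732, 2.037, 0.343, 0.504, -0.177], 'position': [0.474, -0.318, 0.152], 'tool_rot': [-3.136, 0.607, 1.472], 'force': [0.08, 0.602, -0.005], 'grip_width': 0.081, 'finger_force': 0.0}
-115 2 [165.4 165.8 166.1]
-100 5 [185.9 186.5 186.5]
-85 10 [186.3 187.5 187.9]
-70 70 [186.3 187.8 189.1]
-55 67 [185.5 186.9 189.1]
-40 70 [186.1 188.1 189.7]
-25 67 [187.4 188.8 190.3]
-10 69 [186.4 188.7 190.2]
5 19 [186.6 188.2 191. ]
```

Call:
play_rows(motion=[[0, 0, -1, 0, 0, 0, 0.9], [0, 0, -3, 0, 0, 0, 0.9], [0, 0, -6, 0, 0, 0, 0.9], [0, 0, -9, 0, 0, 0, 0.9], [0, 0, -12, 0, 0, 0, 0.9]])

```text
clock: 12.2
position: [0.4809, -0.2486, 0.2516]
tool_rot: [-3.136, 0.607, 1.472]
force: [0.0, -0.3, -0.3]
grip_width: 0.0812
finger_force: 0.0
```

Call:
play_rows(motion=[[0, 0, -3, 0, 0, 0, 0.9], [0, 0, -6, 0, 0, 0, 0.9], [0, 0, -8, 0, 0, 0, 0.9], [0, 0, -8, 0, 0, 0, 0.9], [0, 0, -8, 0, 0, 0, 0.9]])

```text
clock: 12.7
position: [0.4859, -0.204, 0.3159]
tool_rot: [-3.137, 0.607, 1.473]
force: [0.6, -0.9, -0.8]
grip_width: 0.0808
finger_force: 0.0
```

```bash
python3 - <<'E'
from h import *
show()
for n in('scene','top'):
    p,d=viewer.grab_frame(n);cv2.imwrite(f'pics/{n}5.png',p[:,:,::-1])
a=cv2.imread('pics/scene5.png')[130:340,60:420];b=cv2.imread('pics/top5.png')[90:290,180:480]
cv2.imwrite('pics/c5.png',np.hstack([cv2.resize(a,(440,257)),cv2.resize(b,(360,257))]))
E
```

```text
{'clock': 12.7, 'qpos': [-0.704, 0.407, 0.835, 1.907, 0.37, 0.997, -0.219], 'position': [0.486, -0.204, 0.316], 'tool_rot': [-3.137, 0.607, 1.473], 'force': [0.608, -0.922, -0.795], 'grip_width': 0.081, 'finger_force': 0.0}
```

View pics/c5.png

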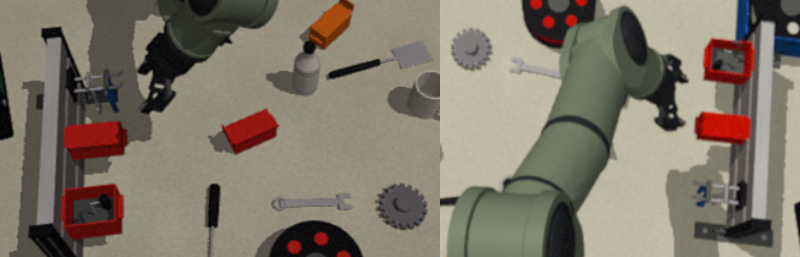

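The heavy box hangs level between bin and tool arm, with its back against the board. The empty box and the other things stand where they were, and the gripper is clear.

```bash
python3 -c "
from workcell import bot; print(bot.job_done())"
```

```text
the job is handed in; nothing more can be done
None
```

The heavy box hangs level in the top groove between the bin and the tool arm, and the job is handed in; I lifted only that box (about 0.6 kg, too heavy to be the empty one), so the other was never touched and still stands on the bench.

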